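# Tip a battery pack into its charger and press it home

## Task

The cordless cutter's battery pack stands on end on the cutting table in front of its low charger. Keeping it upright and never more than a centimetre off the table, bring it square up to the charger's front edge, then tip it over that edge with a gentle push near its top so that it lies in the bay between the side cheeks. Finally push it in until the sliding steel contact shoe bottoms out, keep it pressed there for about a second with some 13 N on the shoe (never over 19 N), and leave it lying home; do not ram or bat the pack, and leave the spool, jar and pin box where they are.

Things in the scene. Friction and masses are not known exactly. Their poses are not given: they have to be found in the camera images.
- pack: Black battery pack, a block 60 (x) x 80 (y) x 130 (z) mm, 0.5 to 0.7 kg; friction varies. Stands on end on the robot's side of the charger, up to 0.25 rad off square and 30 mm to one side, 25 to 60 mm from its edge. Origin: centre of its underside; z along its length, x towards the charger. Tipped, its +x face lies on the bay floor and its foot stands out 10 to 35 mm before the edge.
- charger: Low grey charger fixed to the table. Origin: on the table below the middle of its front edge (robot's side); x into the bay, away from the robot, y left, z up. Slab 195 x 124 x 10 mm: its 10 mm high front edge is the stop, its top the bay floor. Cheeks 26 mm high leave a bay 94 mm wide from x = 45 to 165 mm, flared to 110 mm at x = 15 mm. Black rear housing 66 mm high at x = 170 to 205 mm.
- shoe (a joint): Steel contact shoe that slides along the charger's x: 0 m = fully out, 0.014 m = bottomed out (home) at a hard end stop. It starts between 0 and 0.005 and stays where it is left; it takes about 4 N to slide, on top of the pack's own drag of about 2 to 7 N on the floor.
- shoe_face (a point): On the shoe's steel front plate, 16 (x) x 60 (y) x 40 (z) mm: centre of its front face (the face that the pack's top end meets), 36 mm above the table, on the charger's centre line, at charger x = 130 mm when the shoe is out and 144 mm when it is home. Axes as the charger's.
- spool: Bystander: wooden spool standing up, 56 mm across, 60 mm high. Origin: centre of its underside.
- jar: Bystander: glass jar with a steel lid, 56 mm across, 70 mm high. Origin: centre of its underside.
- pinbox: Bystander: clear plastic pin box, 70 x 50 x 28 mm. Origin: centre of its underside.
Not all that is in view belongs to the job. Several things have the shape of the pack; the one meant has the colours described above.

How it is judged:
By the outcome, as a careful person would: the job done as asked, in the order asked, and still so for the second after the job is handed in, with the robot touching nothing.
It also fails if it takes over 72 s, if anything falls off the work surface, if the arm or the gripper's body presses on something with over 40 N, if the wrist force passes 120 N, or if a joint passes its speed limit or range.

## Robot

A 7-joint arm with a two-finger parallel gripper is mounted at the origin on the work surface. World frame = base frame: x ahead of the robot, y to its left, z up, the work surface at z = 0. Lengths are in m, angles in rad, forces in N, time in s.
With the tool pointing down it reaches from about 0.4 to 0.9 m from the base axis. Payload 5.6 kg.
Tool frame: the origin (TCP) lies at the very end of the fingers, on their centre line; the grasp point (between the pads) lies 19 mm behind it; z points along the fingers, y is the line along which they close (so a half turn about z gives the same grasp; the last joint's range is limited). The gripper opens to 92 mm and grips with 3 to 60 N. Pads are 20 mm wide; open, the fingers measure 128 mm over their backs; the gripper's body (75 mm by 189 mm) begins 69 mm behind the grasp point.
Start: joints at [1.146, 0.468, -0.012, 1.603, 0.006, 1.071, -0.056], TCP at [0.242, -0.603, 0.215] pointing down, gripper open.
Joint ranges: [-2.53, 2.53], [-0.31, 2.02], [-1.57, 1.55], [0.28, 2.44], [-1.29, 4.43], [0.15, 1.84], [-2.92, 2.92]. Speed limits (rad/s): [2.57, 2.57, 3.14, 3.14, 3.14, 3.14, 3.14].

## Interface

Orientations are given as [roll, pitch, yaw] about the fixed x, y, z axes, in that order (R = Rz(yaw) Ry(pitch) Rx(roll)).
In Python, from plant import manip gives the robot as it stands. Calls block until the motion is done:
- manip.reach(position, orientation): joint-space move of the TCP to a pose.
- manip.move_l(position, orientation=None, speed=0.15): straight line of the TCP; orientation=None keeps the orientation; speed is the mean speed in m/s.
- manip.set_joints(angles): joint-space move.
- manip.grip(opening, grip_force=None): finger opening in m; grip_force is the grip in N (None keeps the last); returns when the fingers have stopped.
- manip.pause(seconds).
- manip.inverse_kinematics(position, orientation): joint angles nearest the present ones, or None.
- manip.get_obs(): the state.
- manip.grab_frame(name): name is "side" or "top"; returns the picture (384x512x3 uint8, red, green, blue); there is no depth.
- manip.calibration(name): a dict with "fov_y" (degrees; the focal length in pixels is half the picture's height over the tangent of half this angle, whatever the lens; pixels are square), "cx", "cy" (the principal point, pixels), "eye" and "orientation" of the camera in the world. Camera axes: x right, y up, looking along -z (the intrinsics and any distortion apply to the point x, -y, -z); pixel columns grow to the right and rows downward; lengths in m; the calibration is good to about 2 mm. A picture is of the moment at which its call begins. calibration takes no time and is no camera call.
A pose or a line that the arm cannot do raises manip.MotionError and nothing moves.
- manip.finish_job(): hands the job in; it is judged then, once.
Trained networks look in the newest picture that a camera, given by its name, has taken for a name from the list of things; names that differ only in an ending like _2 or _b are one class to them, and where a whole thing is asked for, a point or a joint stands for the part that bears it (a point fixed in the world has none). Each returns a list of dicts, best first, with "confidence" (0 to 1); they miss things now and then, are a little off and sometimes report something else, mostly with a low value. They report only what shows in the picture. A call takes as long as a camera call. They do not tell look-alikes from the thing itself.
- manip.find_in(camera, thing): "at" ([column, row] in pixels, amid what is visible of it).
The state is a dict: "t": time; "qpos": joint angles; "dq": joint speeds; "tau": joint torques, N m; "ee_pos": TCP position; "tcp_rot": TCP orientation; "wrist_force": force on the tool from outside, world axes, zero at the start; "torque": the same for the moment, N m; "width": finger opening in m; "gripper_force": force on a finger pad.
Only numpy, scipy, OpenCV 4.12 (cv2) and the standard library are available. Lean on these libraries where they do the work, as an engineer would, in place of code of your own. Each camera call takes 0.05 s, during which the arm holds its last target. There are 200 camera calls.

## Working session

There is one attempt and no reset: what is moved stays moved. The work goes in short steps, each a Python script; the robot and the scene stay as the last script left them, time stands still between calls to the robot, and variables do not carry over. Pictures are saved under pics/ and viewed, at most 10 in all, crops included, and the job is handed in when it is done.

```bash
mkdir -p pics; ls; python3 - <<'E'
from plant import manip
import cv2
for c in ("side","top"):
    im=manip.grab_frame(c); cv2.imwrite(f"pics/{c}0.png",im[:,:,::-1])
    print(c,manip.calibration(c))
    for n in ("pack","charger","shoe","shoe_face","spool","jar","pinbox"):
        print(n,[([round(v) for v in d["at"]],round(d["confidence"],2)) for d in manip.find_in(c,n)])
print(manip.get_obs())
E
```

```text
pics
side {'fov_y': 56.21714027380832, 'cx': 255.9924370618163, 'cy': 192.2427154748203, 'eye': array([ 0.46115285, -0.38441018,  0.61082574]), 'orientation': array([ 6.81365499e-01,  1.74504805e-04, -1.50118783e-01])}
pack [([136, 323], 0.93), ([227, 286], 0.59)]
charger [([327, 271], 0.67)]
shoe [([345, 262], 0.73)]
shoe_face [([347, 261], 0.8), ([315, 188], 0.32)]
spool [([332, 363], 0.81)]
jar [([315, 189], 0.64)]
pinbox [([243, 200], 0.95)]
top {'fov_y': 52.205275078437275, 'cx': 258.2944995531998, 'cy': 185.5662656434628, 'eye': array([0.38562885, 0.03453459, 0.81081804]), 'orientation': array([ 0.18091364,  0.00696896, -1.57749011])}
pack [([350, 218], 0.87), ([378, 299], 0.8)]
charger [([325, 139], 0.56)]
shoe [([326, 118], 0.78)]
shoe_face [([329, 118], 0.55), ([326, 137], 0.47), ([242, 124], 0.2)]
spool [([405, 150], 0.83)]
jar [([405, 152], 0.35)]
pinbox [([242, 200], 0.93)]
{'t': 0.8, 'qpos': array([ 1.14601446,  0.4674355 , -0.0115969 ,  1.60269804,  0.00601174,
        1.0714035 , -0.05629477]), 'dq': array([ 0.00046546, -0.00039347, -0.00032483, -0.00140385, -0.00023393,
       -0.00023557,  0.00066066]), 'tau': array([-2.02298243e-04, -5.20354486e+01, -1.23801609e-02, -2.44040841e+01,
       -5.66182856e-02,  1.12890545e-02,  4.48026947e-05]), 'ee_pos': array([ 0.24213327, -0.60323164,  0.21463506]), 'tcp_rot': array([3.14149975e+00, 4.71990673e-05, 3.81718578e-01]), 'wrist_force': array([ 0.07314102, -0.57915601,  0.35799316]), 'torque': array([ 0.02793614, -0.01154472, -0.0400052 ]), 'gripper_force': 0.0, 'width': 0.09202790328643763}
```

View both.

View pics/side0.png

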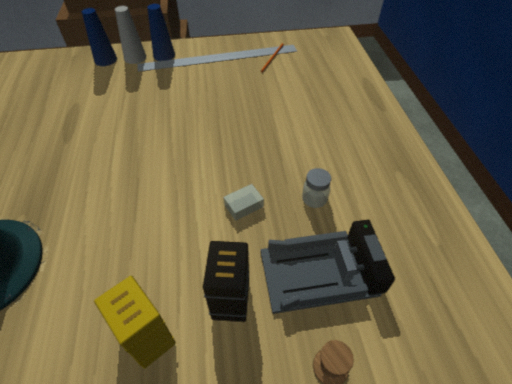

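View pics/top0.png

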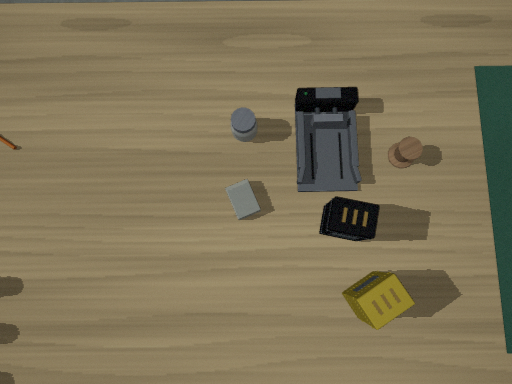

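The top view shows the black pack at (350,218) in front of the charger at (325,139). The yellow look-alike is at (378,299), the pin box at (242,200), the jar at (243,124) and the spool at (405,150). In the side view the black pack is at (227,286) and the yellow one at (136,323). Only these two could be taken for the pack, and the description says black, so I choose the black one. Next I'll check it in close crops.

```bash
python3 - <<'E'
import cv2
def crop(f,x0,y0,w,h,s,o):
    im=cv2.imread(f)[y0:y0+h,x0:x0+w]; im=cv2.resize(im,None,fx=s,fy=s,interpolation=cv2.INTER_CUBIC)
    im=cv2.convertScaleAbs(im,alpha=1.6,beta=15)
    for x in range(0,w,10):
        cv2.line(im,(x*s,0),(x*s,6 if x%50 else 14),(0,0,255),1)
        if x%20==0: cv2.putText(im,str(x+x0),(x*s,24),0,.35,(0,0,255))
    for y in range(0,h,10):
        cv2.line(im,(0,y*s),(6,y*s),(0,0,255),1)
        if y%20==0: cv2.putText(im,str(y+y0),(8,y*s+4),0,.35,(0,0,255))
    cv2.imwrite(o,im)
crop("pics/top0.png",280,80,150,166,4-1 if 0 else 3,"pics/topc.png") if 0 else crop("pics/top0.png",285,80,120,148+16,3,"pics/topc.png") if 0 else crop("pics/top0.png",280,80,160,150+0,4,"pics/topc.png") if 0 else None
crop("pics/top0.png",285,180,105,65,7,"pics/tc1.png")
crop("pics/side0.png",195,215,200,115,4,"pics/sc.png")
E
```

```text
(no output)
```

View pics/tc1.png

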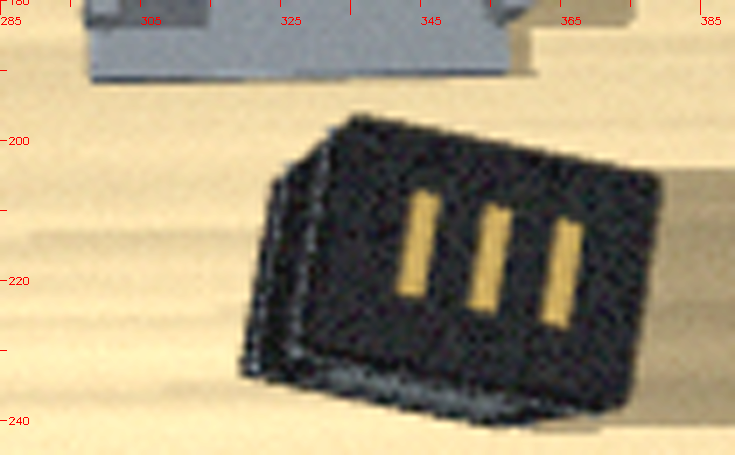

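View pics/sc.png

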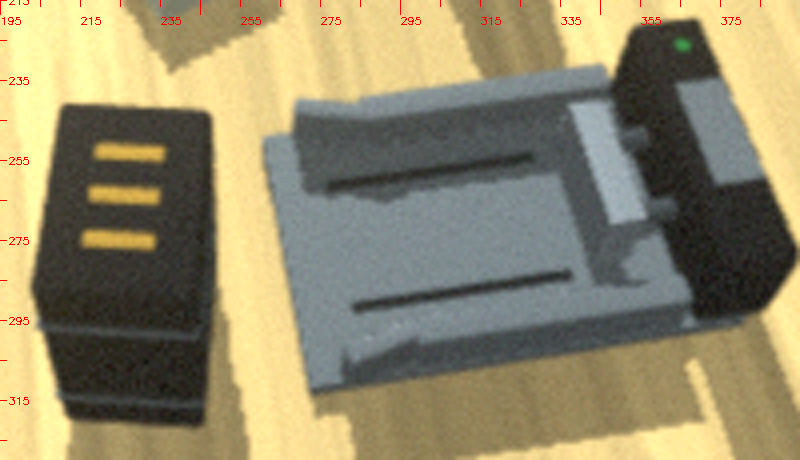

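The crops confirm the black pack with gold contacts. Its top corners in the top view are about (333,196.5), (379.5,205), (375,239) and (327,231). The charger's front edge runs from (298,191) to (357.5,190.5), and in the side view from (261,249.5) to (273,312).

```bash
cat > h.py <<'E'
import numpy as np
from plant import manip
from scipy.spatial.transform import Rotation as Rn
from scipy.optimize import least_squares
def proj(c,P):
    k=manip.calibration(c); f=192/np.tan(np.radians(k["fov_y"])/2)
    q=(np.atleast_2d(P)-k["eye"])@Rn.from_euler("xyz",k["orientation"]).as_matrix()
    return np.c_[k["cx"]+f*q[:,0]/-q[:,2], k["cy"]+f*q[:,1]/q[:,2]]
def ray(c,uv,z):
    k=manip.calibration(c); f=192/np.tan(np.radians(k["fov_y"])/2)
    d=Rn.from_euler("xyz",k["orientation"]).as_matrix()@[(uv[0]-k["cx"])/f,-(uv[1]-k["cy"])/f,-1]
    return k["eye"]+d*(z-k["eye"][2])/d[2]
def place(p,L):
    return np.c_[Rn.from_euler("z",p[2]).apply(L)[:,:2]+p[:2],L[:,2]]
def fit(obs,p0):
    def r(p):
        o=[]
        for c,L,uv in obs:
            L=np.array(L,float); 
            if len(p)>3 and L[2]==.056: L[0]+=p[3]
            o+=list(proj(c,place(p,L[None]))[0]-uv)
        return o
    s=least_squares(r,p0,loss="soft_l1"); return s.x,np.round(np.reshape(r(s.x),(-1,2)),1)
E
python3 - <<'E'
from h import *
T=lambda u,v:(285+u/7-.43,180+v/7-.43); S=lambda u,v:(195+u/4-.38,215+v/4-.38)
pk=[("top",(.03,.04,.13),T(338,112)),("top",(.03,-.04,.13),T(664,174)),("top",(-.03,-.04,.13),T(630,412)),("top",(-.03,.04,.13),T(296,355)),
("top",(-.03,.04,0),T(242,375)),("top",(.03,.04,0),T(277,176)),
("side",(.03,.04,.13),S(214,110)),("side",(-.03,.04,.13),S(60,103)),("side",(-.03,-.04,0),S(68,418)),("side",(.03,-.04,0),S(205,427))]
x,y=ray("top",(354,217),.13)[:2]
for o in (pk,[a for a in pk if a[0]=="top"],[a for a in pk if a[0]=="side"]):
    p,r=fit(o,[x,y,0]); print("pack",p.round(4),r.tolist())
ch=[("top",(0,.062,.01),T(90,76)),("top",(0,-.062,.01),T(508,70)),
("side",(0,.062,.01),S(264,138)),("side",(0,-.062,.01),S(311,386)),
("side",(.13,.03,.056),S(570,105)),("side",(.13,-.03,.056),S(612,222))]
x,y=ray("top",(328,190),.01)[:2]
for o in (ch,):
    p,r=fit(o,[x,y,0,.002]); print("ch",p.round(4),r.tolist())
p,r=fit(ch[:2],[x,y,0]); print(p,r.tolist())
p,r=fit(ch[2:4],[x,y,0]); print(p,r.tolist())
for n,c,uv,z in(("jar","top",(243,118),.07),("spool","top",(410,147),.06),("pin","top",(242,200),.02)): print(n,ray(c,uv,z).round(3))
E
```

```text
pack [ 0.4545 -0.1273 -0.2049] [[1.1, -0.4], [-0.3, -0.4], [-0.4, -0.5], [1.4, -1.5], [-1.6, 0.2], [-1.6, 0.2], [-0.4, -0.6], [-0.4, -0.6], [-1.1, 1.5], [-0.0, 1.2]]
pack [ 0.4538 -0.1276 -0.2039] [[1.2, 0.0], [-0.1, -0.0], [-0.2, -0.1], [1.6, -1.1], [-1.4, 0.5], [-1.5, 0.5]]
pack [ 0.4553 -0.1266 -0.2044] [[0.0, -1.0], [0.1, -1.1], [-0.6, 1.1], [0.4, 0.7]]
ch [ 0.5219 -0.103   0.0112  0.0037] [[-0.4, 0.0], [-0.2, -0.2], [-0.4, -0.5], [0.2, 0.8], [-0.1, -0.3], [0.1, 0.6]]
[ 0.52168177 -0.10363387  0.00679626] [[-0.1, 0.0], [0.1, -0.0]]
[ 0.5221819  -0.10249716  0.00535856] [[-0.1, -0.7], [0.1, 0.5]]
jar [0.658 0.068 0.07 ]
spool [ 0.598 -0.262  0.06 ]
pin [0.501 0.072 0.02 ]
```

```bash
python3 - <<'E'
from h import *
P=[.4545,-.1272,-.2047]
o=[np.pi,0,P[2]]
q=manip.inverse_kinematics([P[0],P[1],.26],o); print(q)
manip.reach([P[0],P[1],.26],o)
manip.move_l([P[0],P[1],.082],o,.12)
a=manip.get_obs(); print(a["t"],a["ee_pos"],a["wrist_force"],a["qpos"].round(2))
manip.grip(.06,30)
b=manip.get_obs(); print(b["t"],b["width"],b["gripper_force"],b["ee_pos"],b["wrist_force"])
manip.move_l([P[0],P[1],.086],o,.02)
c=manip.get_obs(); print(c["t"],c["width"],c["gripper_force"],c["ee_pos"],c["wrist_force"])
import cv2; im=manip.grab_frame("side"); cv2.imwrite("pics/s1.png",im[:,:,::-1])
E
```

```text
[ 0.4478272   0.13202741 -0.2669223   1.95714192  0.03987277  1.05738769
 -1.61196721]
4.325 [ 0.45503127 -0.12730537  0.08257185] [ 0.69775252 -0.09799474  0.27146532] [ 0.4   0.39 -0.24  2.12  0.15  0.65 -1.71]
4.6583 0.07952713873604077 29.989180862903595 [ 0.45484267 -0.12762068  0.08247808] [-0.24208963 -1.48346766  4.3622981 ]
5.0083 0.07988738877299396 29.986785650253296 [ 0.45381875 -0.12688676  0.08548748] [ 0.04200875 -0.23584817 -6.48776302]
```

View pics/s1.png

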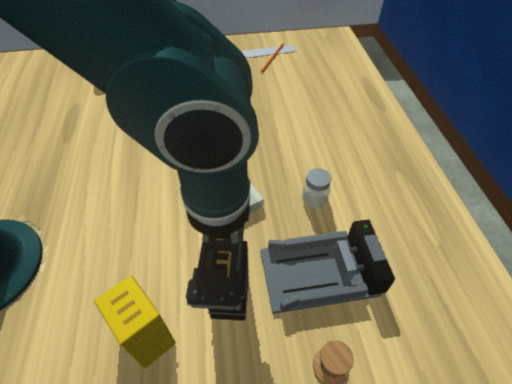

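The pack is held (width 80 mm, about 6.5 N more weight) and is about 3 mm off the table. In the picture the gripper is over the pack at (222,275) and the other things haven't moved.

```bash
cat >> h.py <<'E'
C=np.array([.522,-.103,.008])
def W(x,y,z): return place(C,np.array([[x,y,z]]))[0]
O=[np.pi,0,C[2]]
def fc(n=1):
    f=[]
    for i in range(n):
        if i: manip.pause(.02)
        f.append(manip.get_obs()["wrist_force"])
    return Rn.from_euler("z",-C[2]).apply(np.mean(f,0))
E
python3 - <<'E'
from h import *
manip.move_l(W(-.042,0,.0848),O,.06)
manip.pause(.15); f0=fc(4); print(f0,manip.get_obs()["ee_pos"],manip.get_obs()["t"])
x=-.042
while x<-.02:
    x+=.001; manip.move_l(W(x,0,.0848),O,.03); f=fc(2)-f0
    if f[0]<-2.5: break
print(x,f,manip.get_obs()["ee_pos"],manip.get_obs()["t"])
manip.move_l(W(x,0,.0822),O,.02); manip.pause(.1)
print(fc(3),manip.get_obs()["ee_pos"])
E
```

```text
[ 0.17377305 -0.28084258 -6.59717582] [ 0.4796994  -0.10374089  0.08481307] 5.9917
-0.02899999999999999 [-4.46653917 -0.10913605  1.65342474] [ 0.49187474 -0.103246    0.08448365] 9.4583
[-6.7372471  -0.25058431  2.32834667] [ 0.49226716 -0.10342401  0.08257743]
```

```bash
python3 - <<'E'
from h import *
import cv2
manip.move_l(W(-.0295,0,.0824),O,.02)
manip.grip(.092); manip.pause(.2); print(fc(3),manip.get_obs()["width"])
manip.move_l(W(-.0295,0,.16),O,.12)
manip.move_l(W(-.10,0,.16),O,.12); manip.grip(0.0)
manip.move_l(W(-.10,0,.108),O,.12)
manip.pause(.1); print(fc(3),manip.get_obs()["ee_pos"],manip.get_obs()["t"],manip.get_obs()["width"])
for c in("top","side"): cv2.imwrite(f"pics/{c}2.png",manip.grab_frame(c)[:,:,::-1])
a=cv2.imread("pics/top2.png")[80:280,270:430];b=cv2.imread("pics/side2.png")[200:360,180:400]
cv2.imwrite("pics/j2.png",np.hstack([cv2.resize(a,(400,500)),cv2.resize(b,(400,291)) if 0 else cv2.copyMakeBorder(cv2.resize(b,(400,291)),0,209,0,0,cv2.BORDER_CONSTANT)]))
E
```

```text
[-0.20570419 -0.35883596  0.17362635] 0.09185100976067256
[-0.08938189 -0.16149959  0.48785602] [ 0.42269765 -0.10393055  0.10877757] 14.3417 0.0007269414238428615
```

View pics/j2.png

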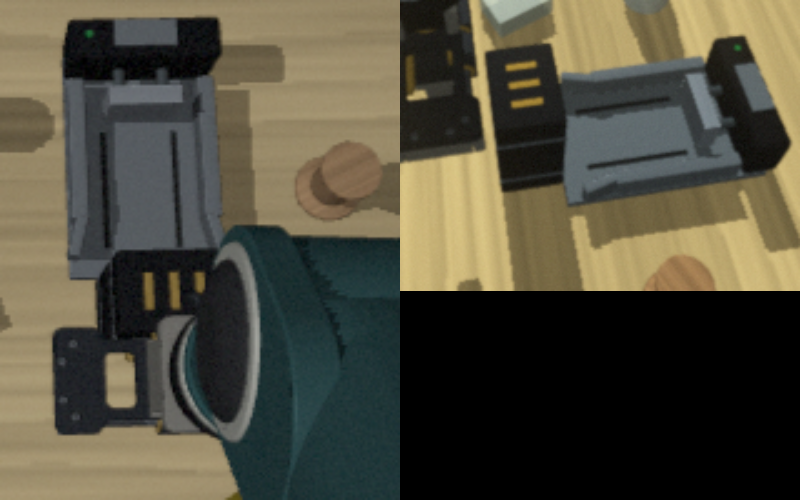

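The pack stands upright, square and centred against the front edge; its gold contacts show at about (175,290) in the montage. The closed fingers are behind it, so I'll tip it now.

```bash
python3 - <<'E'
from h import *
import cv2
manip.move_l(W(-.074,0,.108),O,.06); f0=fc(3)
x=-.074
while x<-.012:
    x+=.006; manip.move_l(W(x,0,.108),O,.03); f=fc(1)-f0; print(round(x,3),f.round(1))
    if x>-.04 and abs(f[0])<.25: break
manip.pause(.5); print(fc(2)-f0,manip.get_obs()["t"])
for c in("top","side"): cv2.imwrite(f"pics/{c}3.png",manip.grab_frame(c)[:,:,::-1])
a=cv2.imread("pics/top3.png")[80:280,270:430];b=cv2.imread("pics/side3.png")[200:360,180:400]
cv2.imwrite("pics/j3.png",np.hstack([cv2.resize(a,(400,500)),cv2.copyMakeBorder(cv2.resize(b,(400,291)),0,209,0,0,cv2.BORDER_CONSTANT)]))
E
```

```text
-0.068 [-2.1  0.3  0.2]
-0.062 [-2.2  0.1  1.7]
-0.056 [-1.5 -1.2  1.3]
-0.05 [-1.  -0.8  1.9]
-0.044 [-2.   1.1  1.2]
-0.038 [-0.2  0.4 -0.7]
[-0.99364332  0.59963249  0.33695256] 17.675
```

View pics/j3.png

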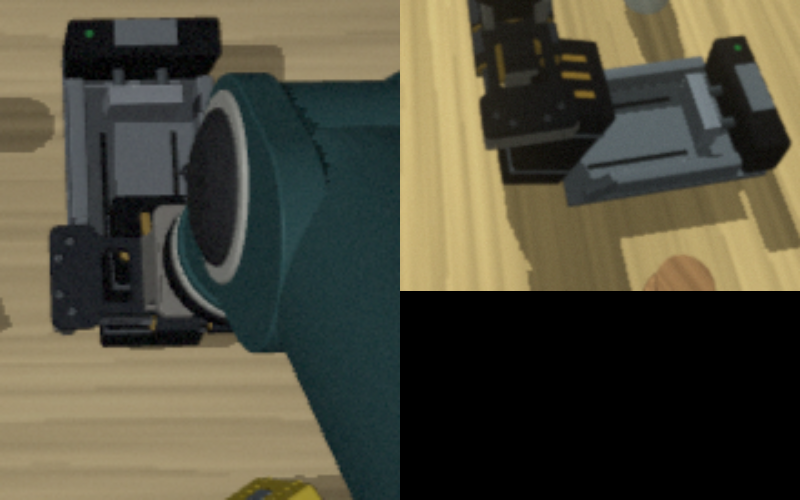

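The pack is leaning forward against the fingers but has not gone over yet, so I'll keep pushing gently.

```bash
python3 - <<'E'
from h import *
import cv2
x=-.038
while x<-.006:
    x+=.004; manip.move_l(W(x,0,.108),O,.03); f=fc(3); print(round(x,3),f.round(1))
    if x>-.027 and abs(f[0])<.35: break
manip.pause(.4); print(fc(3),manip.get_obs()["t"])
for c in("top","side"): cv2.imwrite(f"pics/{c}4.png",manip.grab_frame(c)[:,:,::-1])
a=cv2.imread("pics/top4.png")[80:280,270:430];b=cv2.imread("pics/side4.png")[200:360,180:400]
cv2.imwrite("pics/j4.png",np.hstack([cv2.resize(a,(400,500)),cv2.copyMakeBorder(cv2.resize(b,(400,291)),0,209,0,0,cv2.BORDER_CONSTANT)]))
E
```

```text
-0.034 [ 0.   0.3 -0. ]
-0.03 [ 0.4 -0.2  0.4]
-0.026 [ 0.2 -0.  -0.1]
[0.29398323 0.21975373 0.16147824] 19.1583
```

View pics/j4.png

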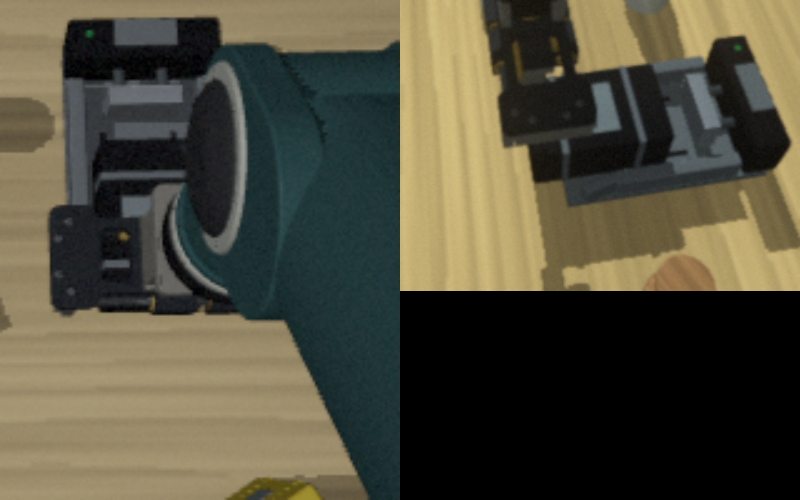

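The pack lies in the bay between the cheeks, with its foot a little before the edge. Next I'll retreat, go down behind the foot, and push it in while logging the force.

```bash
python3 - <<'E'
from h import *
manip.move_l(W(-.09,0,.108),O,.12); manip.move_l(W(-.09,0,.022),O,.12)
manip.move_l(W(-.052,0,.022),O,.08); manip.pause(.15); f0=fc(6); print(f0,manip.get_obs()["t"])
x=-.052; log=[]
while x<-.0045:
    x+=.0012 ; manip.move_l(W(x,0,.022),O,.03); f=-(fc(2)-f0)[0]; log.append((round(x*1e3,1),round(f,1)))
    if f>11.5: break
print(log,manip.get_obs()["ee_pos"],manip.get_obs()["t"])
np.save("f0.npy",np.r_[x,f0])
E
```

```text
[ 0.24846929  0.4082632  -0.03274856] 21.6667
[(-50.8, np.float64(0.1)), (-49.6, np.float64(0.1)), (-48.4, np.float64(0.1)), (-47.2, np.float64(0.6)), (-46.0, np.float64(-0.2)), (-44.8, np.float64(0.0)), (-43.6, np.float64(0.0)), (-42.4, np.float64(-0.3)), (-41.2, np.float64(0.5)), (-40.0, np.float64(2.2)), (-38.8, np.float64(4.5)), (-37.6, np.float64(2.5)), (-36.4, np.float64(1.9)), (-35.2, np.float64(2.2)), (-34.0, np.float64(2.7)), (-32.8, np.float64(2.8)), (-31.6, np.float64(2.5)), (-30.4, np.float64(2.8)), (-29.2, np.float64(2.8)), (-28.0, np.float64(3.0)), (-26.8, np.float64(2.7)), (-25.6, np.float64(2.7)), (-24.4, np.float64(3.1)), (-23.2, np.float64(2.7)), (-22.0, np.float64(2.7)), (-20.8, np.float64(2.9)), (-19.6, np.float64(3.1)), (-18.4, np.float64(2.7)), (-17.2, np.float64(3.5)), (-16.0, np.float64(3.0)), (-14.8, np.float64(3.1)), (-13.6, np.float64(3.3)), (-12.4, np.float64(3.3)), (-11.2, np.float64(3.8)), (-10.0, np.float64(3.2)), (-8.8, np.float64(2.7)), (-7.6, np.float64(3.5)), (-6.4, np.float64(6.5)), (-5.2, np.float64(9.4)), (-4.0, np.float64(10.6))] [ 0.51524964 -0.10320256  0.02181102] 32.3333
```

```bash
python3 - <<'E'
from h import *
d=np.load("f0.npy"); x,f0=d[0],d[1:]
ex=lambda:(manip.get_obs()["ee_pos"]-W(0,0,0))[0]*1e3
print(-(fc(5)-f0)[0],ex()); log=[]
for i in range(14):
    x+=.0005; manip.move_l(W(x,0,.022),O,.03); f=-(fc(3)-f0); log.append((round(x*1e3,1),*[float(v) for v in f.round(1)],round(float(ex()),2)))
    if f[0]>13.5: break
print(*log,sep="\n"); print(manip.get_obs()["t"])
np.save("f0.npy",np.r_[x,f0])
E
```

```text
10.693969195857761 -6.772979014444402
(np.float64(-3.5), 11.1, -0.2, -8.3, -6.55)
(np.float64(-3.0), 10.6, 0.6, -8.1, -6.1)
(np.float64(-2.5), 11.1, 0.3, -8.0, -5.59)
(np.float64(-2.0), 10.8, 0.2, -7.8, -5.06)
(np.float64(-1.5), 11.4, 0.6, -8.1, -4.57)
(np.float64(-1.0), 11.0, 0.8, -8.2, -4.06)
(np.float64(-0.5), 10.9, 0.6, -8.2, -3.58)
(np.float64(-0.0), 10.8, 0.5, -7.8, -3.04)
(np.float64(0.5), 11.1, 0.7, -8.2, -2.54)
(np.float64(1.0), 11.5, 0.5, -8.0, -2.04)
(np.float64(1.5), 10.8, 1.0, -7.8, -1.55)
(np.float64(2.0), 10.8, 0.0, -7.2, -1.02)
(np.float64(2.5), 10.7, 0.6, -7.9, -0.56)
(np.float64(3.0), 11.0, 0.5, -7.3, -0.01)
36.3667
```

The shoe is sliding. The 8 N of vertical force means the fingers are bearing down on the foot, which raises its drag: 11 − 0.49·(6.5+8) ≈ 4 N on the shoe, which matches the expected value. I'll take out the vertical load while still advancing, then press.

```bash
python3 - <<'E'
from h import *
d=np.load("f0.npy"); x,f0=d[0],d[1:]; z=.022
ex=lambda:(manip.get_obs()["ee_pos"]-W(0,0,0))[[0,2]]*1e3
log=[]
for i in range(26):
    f=(fc(3)-f0); F,Z=-f[0],f[2]; shoe=F-.49*(6.5+Z)
    log.append([round(float(v),2) for v in (x*1e3,z*1e3,F,Z,shoe,*ex())])
    if shoe>8: break
    z+=np.clip(Z*.00012,-.0008,.0008); x+=.0003
    manip.move_l(W(x,0,z),O,.03)
print(*log,sep="\n"); print(manip.get_obs()["t"])
np.save("f0.npy",np.r_[x,f0,z])
E
```

```text
[3.0, 22.0, 10.98, 7.3, 4.22, -0.02, 21.74]
[3.3, 22.8, 5.8, -1.42, 3.31, 1.45, 22.0]
[3.6, 22.63, 6.52, -0.13, 3.4, 1.51, 21.85]
[3.9, 22.61, 7.39, 0.91, 3.76, 1.47, 21.82]
[4.2, 22.72, 6.7, -0.65, 3.84, 1.9, 21.82]
[4.5, 22.65, 7.9, 0.38, 4.53, 1.92, 21.8]
[4.8, 22.69, 7.14, -0.13, 4.02, 2.35, 21.83]
[5.1, 22.68, 7.88, 0.56, 4.42, 2.46, 21.84]
[5.4, 22.74, 7.89, 1.14, 4.14, 2.43, 21.84]
[5.7, 22.88, 9.24, 1.41, 5.36, 2.4, 21.83]
[6.0, 23.05, 9.23, 0.07, 6.01, 2.4, 21.86]
[6.3, 23.06, 9.59, 1.16, 5.84, 2.4, 21.85]
[6.6, 23.2, 10.51, 0.8, 6.93, 2.37, 21.88]
[6.9, 23.29, 11.5, 0.84, 7.9, 2.33, 21.87]
[7.2, 23.39, 11.49, 1.4, 7.62, 2.33, 21.86]
[7.5, 23.56, 12.2, 1.0, 8.53, 2.29, 21.91]
40.65
```

```bash
python3 - <<'E'
from h import *
import cv2
d=np.load("f0.npy"); x,f0,z=d[0],d[1:4],d[4]
def m():
    f=(fc(4)-f0); return -f[0],f[2],-f[0]-.49*(6.5+f[2])
log=[]
for i in range(12):
    F,Z,s=m(); log.append([round(float(v),2) for v in (x*1e3,F,Z,s)])
    if s>12.4: break
    x+=min(.0004,(13-s)/2700); z+=np.clip(Z*.00012,-.0003,.0003); manip.move_l(W(x,0,z),O,.03)
t0=manip.get_obs()["t"]
while manip.get_obs()["t"]-t0<1.3:
    log.append(["hold"]+[round(float(v),2) for v in m()])
print(*log,sep="\n"); e=manip.get_obs()["ee_pos"]-W(0,0,0); print(e,manip.get_obs()["t"])
manip.move_l(W(-.03,0,z),O,.05); manip.move_l(W(-.09,0,z),O,.12); manip.move_l(W(-.09,0,.2),O,.15)
manip.move_l(W(-.14,0,.25),O,.2); manip.pause(.3); print(manip.get_obs()["t"],manip.get_obs()["wrist_force"])
for c in("top","side"): cv2.imwrite(f"pics/{c}5.png",manip.grab_frame(c)[:,:,::-1])
a=cv2.imread("pics/top5.png")[80:280,220:430];b=cv2.imread("pics/side5.png")[160:390,180:400]
cv2.imwrite("pics/j5.png",np.hstack([cv2.resize(a,(400,381)),cv2.resize(b,(364,381))]))
E
```

```text
[7.5, 12.35, 0.9, 8.72]
[7.9, 12.82, 1.35, 8.98]
[8.3, 13.54, 1.13, 9.8]
[8.7, 14.36, 1.27, 10.55]
[9.1, 15.15, 1.25, 11.35]
[9.5, 15.55, 0.99, 11.88]
[9.9, 16.74, 1.08, 13.03]
['hold', 16.42, 1.12, 12.68]
['hold', 16.37, 1.33, 12.53]
['hold', 16.48, 0.82, 12.9]
['hold', 16.39, 1.65, 12.4]
['hold', 16.67, 1.13, 12.93]
['hold', 16.48, 1.27, 12.67]
['hold', 16.25, 1.29, 12.43]
['hold', 16.74, 1.42, 12.86]
['hold', 16.2, 1.39, 12.34]
['hold', 16.84, 1.13, 13.1]
['hold', 16.49, 1.07, 12.78]
['hold', 16.09, 1.49, 12.17]
['hold', 16.17, 1.66, 12.17]
['hold', 15.98, 1.53, 12.04]
['hold', 16.17, 1.57, 12.22]
['hold', 16.35, 1.09, 12.63]
['hold', 16.25, 1.39, 12.39]
['hold', 16.28, 1.15, 12.53]
['hold', 16.21, 0.98, 12.54]
['hold', 16.07, 1.38, 12.21]
['hold', 15.9, 1.34, 12.06]
['hold', 15.6, 1.21, 11.82]
['hold', 15.98, 1.07, 12.27]
['hold', 16.72, 1.25, 12.92]
['hold', 16.44, 1.18, 12.67]
['hold', 16.4, 1.17, 12.65]
['hold', 16.17, 1.08, 12.46]
[ 0.00215256 -0.00019427  0.02200313] 43.85
47.5667 [ 0.69609642  0.63615784 -0.26409117]
```

View pics/j5.png

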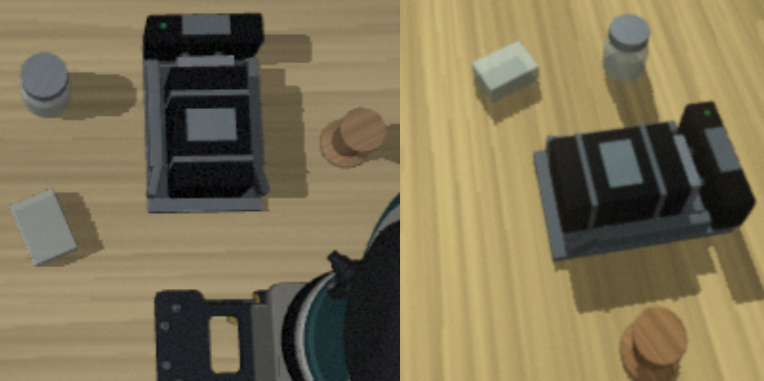

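The pack lies home between the cheeks, at about (208,130) in the left half of the montage, tight against the shoe. The spool, jar and pin box are undisturbed and the robot is clear.

```bash
python3 -c "
from plant import manip
print(manip.finish_job())"
```

```text
the job is handed in; nothing more can be done
None
```

I tipped the pack into the bay and pushed it in until the shoe stopped moving, held it there 1.3 s at an estimated 12–13 N on the shoe, and handed the job in at about 48 s with the arm clear; no verdict was shown.

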